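Gather the ferrules in the tote's picking corner

TASK

The brass ferrules for the new chisels lie scattered in the small wooden carry tote. Pick the tote up by its handle bar and tilt it so that all four ferrules slide together into the picking corner, the one where both walls are cut low, without spilling any and without disturbing the other things on the bench. Finish while still holding the tote quite still in the air, clearly tilted with that corner lowest and about 15 cm above the bench, so that I can pick the ferrules out: do not put it down.

Things in the scene. Friction and masses are not known exactly. Their poses are not given: they have to be found in the camera images.
- handle (a point): Centre of the handle bar of the wooden carry tote (loose, about 0.32 kg), 95 mm above its underside. Axes are the tote's: x along the bar, z up. The straight bar spans the tote's length over its middle, 14 mm thick (y), 22 mm tall (84 to 106 mm above the underside), open below so that ferrules pass under; grip it across y from above.
- tote_floor (a point): Centre of the tote's inner floor, 6 mm above its underside; axes as the handle's. The open tote is 160 mm long (x), 120 mm wide (y), walls 6 mm thick and 50 mm high, with an upright for the bar at each end. At the picking corner (-x, -y) both walls dip to 26 mm, for 45 mm along the end wall and 70 mm along the side wall.
- pick_corner (a point): Inner bottom point of the picking corner, on the tote's inner floor: from the handle's centre -74 mm in x, -54 mm in y and -89 mm in z (tote's axes).
- ferrule0_centre (a point): Centre of one of four alike loose brass ferrules in the tote (short tubes 20 mm across, 14 high, 15 g). Friction on the tote's floor and walls is about 0.2: to slide along a wall too they need the floor tilted some 30 degrees or more, down the line half-way between the two walls.
- ferrule1_centre (a point): Centre of one of four alike loose brass ferrules in the tote (short tubes 20 mm across, 14 high, 15 g). Friction on the tote's floor and walls is about 0.2: to slide along a wall too they need the floor tilted some 30 degrees or more, down the line half-way between the two walls.
- ferrule2_centre (a point): Centre of one of four alike loose brass ferrules in the tote (short tubes 20 mm across, 14 high, 15 g). Friction on the tote's floor and walls is about 0.2: to slide along a wall too they need the floor tilted some 30 degrees or more, down the line half-way between the two walls.
- ferrule3_centre (a point): Centre of one of four alike loose brass ferrules in the tote (short tubes 20 mm across, 14 high, 15 g). Friction on the tote's floor and walls is about 0.2: to slide along a wall too they need the floor tilted some 30 degrees or more, down the line half-way between the two walls.
- spool: thread spool with wooden ends, 38 mm across, 50 high, standing beside the tote: a bystander. Origin at the centre of its underside.
- small_tin: open tin, 52 mm across, 70 high, standing beside the tote: a bystander. Origin at the centre of its underside.
- whetstone: flat whetstone, 45x140x20 mm: a bystander. Origin at the centre of its underside.
- carved_block: wooden hand printing block with a grip ridge, 57x87x55 mm: a bystander. Origin at the centre of its underside.
- chisel: chisel, 190 mm long, 23 thick: a bystander. Origin at the centre of its underside.
- mallet: wooden mallet, 110x233x66 mm, lying: a bystander. Origin at the centre of its underside.

How it is judged:
By the outcome, as a careful person would: the job done as asked, in the order asked, and still so for the second after the job is handed in, while the arm keeps its last pose, push and grip.
It also fails if it takes over 35 s, if anything falls off the work surface, if the arm or the gripper's body presses on something with over 40 N, if the wrist force passes 120 N, or if a joint passes its speed limit or range.

ROBOT

A 6-joint arm with a two-finger parallel gripper is mounted at the origin on a cart in front of the work surface, level with it; the furniture and walls round the work are solid. World frame = base frame: x ahead of the robot, y to its left, z up, the work surface at z = 0. Lengths are in m, angles in degrees, forces in N, time in s.
With the tool pointing down it reaches from about 0.35 to 0.875 m from the base axis. Payload 4.2 kg.
Tool frame: the origin (TCP) lies midway between the tips of the shut fingers; the grasp point (between the pads) lies 19 mm behind it; z points along the fingers, y is the line along which they close (so a half turn about z gives the same grasp; the last joint's range is limited). The gripper opens to 87 mm and grips with 3 to 60 N. Pads are 19 mm wide; open, the fingers measure 117 mm over their backs; the gripper's body (75 mm by 190 mm) begins 51 mm behind the grasp point.
Start: joints at [-52.506, 22.042, 0.453, 0, -68.411, -14.817], TCP at [0.241, -0.577, 0.223] pointing down, gripper open.
Joint ranges: [-179.83, 179.83], [-69.29, 118.12], [-61.27, 80.66], [-181.25, 117.63], [-171.15, -9.14], [-177.46, 177.46]. Speed limits (degrees/s): [159.86, 159.86, 180, 180, 180, 180].

INTERFACE

Orientations are given as [roll, pitch, yaw] about the fixed x, y, z axes, in that order (R = Rz(yaw) Ry(pitch) Rx(roll)).
In Python, from workcell import env gives the robot as it stands. The module is installed in compiled form; this text tells all that it offers. Calls block until the motion is done:
- env.goto(position, orientation): joint-space move of the TCP to a pose.
- env.move_straight(position, rotation=None, rate=0.15, force_limit=None): straight line of the TCP; rotation=None keeps the orientation; rate is the mean speed in m/s. With force_limit (N) it stops when the force on the tool has changed by that much, and returns True; else False.
- env.set_joints(angles): joint-space move.
- env.gripper_to(opening, grasp_force=None): opening from 0.0 (shut) to 1.0 (fully open); grasp_force is the grip in N (None keeps the last); returns when the fingers have stopped.
- env.dwell(seconds).
- env.inverse_kinematics(position, orientation): joint angles nearest the present ones, or None.
- env.read_state(): the state.
- env.grab_frame(name): name is "side" or "top"; returns a dict with "image" (420x560x3 uint8, blue, green, red), "fx", "fy", "cx", "cy" (pixels), "D" ([k1, k2, p1, p2, k3] as OpenCV has them; the pictures are not rectified), "position" and "orientation" of the camera in the world. Camera axes: x right, y up, looking along -z (the intrinsics and any distortion apply to the point x, -y, -z); pixel columns grow to the right and rows downward; lengths in m; the calibration is good to about 2 mm. A picture is of the moment at which its call begins. There is no depth.
A pose or a line that the arm cannot do raises env.Unreachable and nothing moves.
- env.close_job(): hands the job in; it is judged then, once.
Trained networks look in a picture, given as the dict that the camera call returned (one of the last four; its "shot" number tells which), for a name from the list of things; names that differ only in an ending like _2 or _b are one class to them, and where a whole thing is asked for, a point or a joint stands for the part that bears it (a point fixed in the world has none). Each returns a list of dicts, best first, with "score" (0 to 1); they miss things now and then, are a little off and sometimes report something else, mostly with a low value. They report only what shows in the picture. A call takes as long as a camera call.
- env.search_frame(picture, thing): "xyz" ([x, y, z] in m, in world coordinates, good to about 4 mm: the middle of the surface that is visible of it).
- env.trace(picture, thing): "mask" (420x560 bool, what is visible of it).
The state is a dict: "clock": time; "joint_positions": joint angles; "qvel": joint speeds; "joint_torque": joint torques, N m; "position": TCP position; "tool_rot": TCP orientation; "force": force on the tool from outside, world axes, zero at the start; "wrist_torque": the same for the moment, N m; "opening": opening from 0.0 (shut) to 1.0 (fully open); "finger_force": force on a finger pad.
Only numpy, scipy, OpenCV 4.12 (cv2) and the standard library are available. Lean on these libraries where they do the work, as an engineer would, in place of code of your own. Each camera call takes 0.05 s, during which the arm holds its last target. There are 200 camera calls.

## Working session

There is one attempt and no reset: what is moved stays moved. The work goes in short steps, each a Python script; the robot and the scene stay as the last script left them, time stands still between calls to the robot, and variables do not carry over. Pictures are saved under pics/ and viewed, at most 10 in all, crops included, and the job is handed in when it is done.

```bash
mkdir -p pics; python3 - <<'E'
from workcell import env
import cv2,numpy as np
np.set_printoptions(precision=3,suppress=True)
for n in("top","side"):
    p=env.grab_frame(n); cv2.imwrite(f"pics/{n}0.png",p["image"])
    print(n,p["position"],p["orientation"],p["fx"],p["cx"],p["cy"],p["D"])
    for t in["handle","tote_floor","pick_corner","ferrule0_centre","spool","small_tin","whetstone","carved_block","chisel","mallet"]:
        print(t,[(np.array(d["xyz"]),round(d["score"],2)) for d in env.search_frame(p,t)][:5])
print(env.read_state())
E
```

```text
top [ 0.431 -0.024  1.353] [  7.027   0.217 -91.632] 466.9614392540767 278.9510354690786 207.2197749550656 [-0.137  0.     0.     0.     0.   ]
handle [(array([ 0.479, -0.004, -0.001]), 0.92), (array([0.697, 0.278, 0.027]), 0.41)]
tote_floor [(array([ 0.48 , -0.007,  0.005]), 0.82)]
pick_corner [(array([ 0.475, -0.01 ,  0.004]), 0.72)]
ferrule0_centre []
spool [(array([0.576, 0.068, 0.048]), 0.7)]
small_tin [(array([ 0.365, -0.064,  0.   ]), 0.58)]
whetstone [(array([0.504, 0.355, 0.021]), 0.6)]
carved_block [(array([0.698, 0.278, 0.028]), 0.9)]
chisel [(array([ 0.487, -0.392,  0.02 ]), 0.93)]
mallet [(array([0.788, 0.138, 0.053]), 0.91)]
side [0.509 0.85  0.897] [  46.532   -0.813 -172.025] 427.2378049070314 280.1169721132356 211.48540078274658 [-0.106  0.     0.     0.     0.   ]
handle [(array([0.483, 0.   , 0.031]), 0.83)]
tote_floor [(array([ 0.483, -0.004,  0.026]), 0.92), (array([0.506, 0.368, 0.021]), 0.16)]
pick_corner [(array([ 0.483, -0.001,  0.031]), 0.77)]
ferrule0_centre []
spool [(array([0.573, 0.076, 0.038]), 0.8)]
small_tin [(array([ 0.367, -0.046,  0.045]), 0.68)]
whetstone [(array([0.507, 0.371, 0.019]), 0.76), (array([ 0.484, -0.004,  0.027]), 0.63)]
carved_block [(array([0.698, 0.306, 0.028]), 0.93)]
chisel [(array([ 0.493, -0.381,  0.018]), 0.44)]
mallet [(array([0.784, 0.164, 0.051]), 0.87), (array([ 0.491, -0.38 ,  0.02 ]), 0.16)]
{'clock': 1.1, 'joint_positions': array([-52.507,  22.043,   0.454,   0.001, -68.408, -14.815]), 'qvel': array([-0.067, -0.061,  0.067, -0.04 ,  0.008, -0.004]), 'joint_torque': array([  0.   , -39.048,  18.763,   4.224,   0.015,  -0.   ]), 'position': array([ 0.241, -0.577,  0.223]), 'tool_rot': array([-179.997,   -0.   , -157.322]), 'force': array([-0.365, -0.07 ,  0.043]), 'wrist_torque': array([-0.02 ,  0.003, -0.004]), 'finger_force': 0.0, 'opening': 0.9998655253774587}
```

```bash
python3 - <<'E'
import cv2,numpy as np
a=cv2.imread("pics/top0.png"); 
c=cv2.resize(a[120:300,180:400],None,fx=3.3,fy=3.3,interpolation=cv2.INTER_CUBIC); cv2.imwrite("pics/topc.png",c)
E
```

```text
(no output)
```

View pics/topc.png

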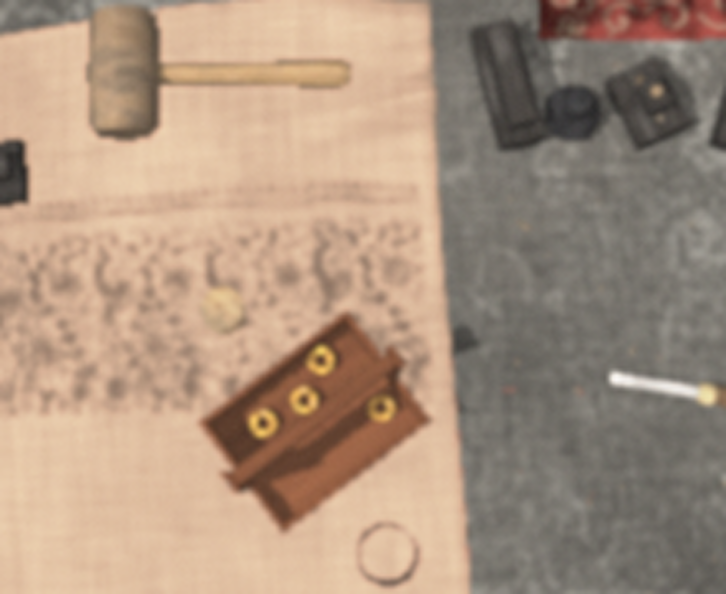

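View pics/side0.png

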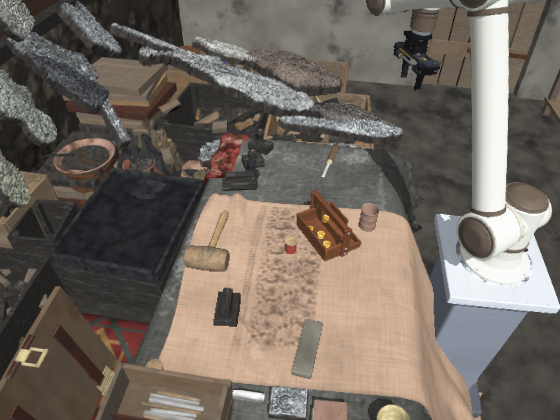

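```bash
cat > h.py <<'E'
import cv2,numpy as np
from scipy.spatial.transform import Rotation as R
np.set_printoptions(precision=4,suppress=True)
def cam(p):
    Rc=R.from_euler('xyz',p["orientation"],degrees=True).as_matrix()@np.diag([1,-1,-1])
    K=np.array([[p["fx"],0,p["cx"]],[0,p["fy"],p["cy"]],[0,0,1.]]); return Rc,K,np.array(p["D"],float),np.array(p["position"],float)
def ray(p,uv,z):
    Rc,K,D,c=cam(p); n=cv2.undistortPoints(np.array(uv,float).reshape(-1,1,2),K,D)[:,0]
    d=np.c_[n,np.ones(len(n))]@Rc.T; return c+d*((z-c[2])/d[:,2:])
def proj(p,X):
    Rc,K,D,c=cam(p); return cv2.projectPoints((np.array(X,float)-c)@Rc,np.zeros(3),np.zeros(3),K,D)[0][:,0]
def toteM(x,y,yaw):
    T=np.eye(4);T[:3,:3]=R.from_euler('z',yaw,degrees=True).as_matrix();T[:3,3]=[x,y,0];return T
def wire(T):  # rim with the low corner, base, bar
    a,b=.08,.06
    rim=[(a,-b,.05),(a,b,.05),(-a,b,.05),(-a,-b+.045,.05),(-a,-b+.045,.026),(-a,-b,.026),(-a+.07,-b,.026),(-a+.07,-b,.05),(a,-b,.05)]
    base=[(a,-b,0),(a,b,0),(-a,b,0),(-a,-b,0),(a,-b,0)]
    bar=[(-a,-.007,.106),(a,-.007,.106),(a,.007,.106),(-a,.007,.106),(-a,-.007,.106)]
    return [np.array(q)@T[:3,:3].T+T[:3,3] for q in(rim,base,bar)]
def draw(p,T,s,box):
    x0,y0,x1,y1=box; im=cv2.resize(p["image"][y0:y1,x0:x1],None,fx=s,fy=s,interpolation=cv2.INTER_CUBIC)
    for q,c in zip(wire(T),[(0,255,0),(255,0,0),(255,255,0)]):
        cv2.polylines(im,[np.int32((proj(p,q)-[x0,y0]+.5)*s)],False,c,1)
    return im
E
python3 - <<'E'
from workcell import env
from h import *
import pickle
P={n:env.grab_frame(n) for n in("top","side")}; pickle.dump(P,open("p.pkl","wb"))
t=P["top"]; f=lambda l:np.array(l)/3.3+[180,120]
c=ray(t,f([(205,420),(350,315),(430,420),(285,530)]),.05); h=ray(t,f([(235,480),(395,360)]),.1)
print(c,c.mean(0)); print(h,h.mean(0))
d=c[0]-c[1]; yaw=np.degrees(np.arctan2(d[1],d[0])); d2=h[0]-h[1]; print(yaw,np.degrees(np.arctan2(d2[1],d2[0])))
m=(c.mean(0)+h.mean(0))/2
ims=[]
for k in(0,180):
    T=toteM(m[0],m[1],yaw+k)
    a=draw(P["side"],T,5,(290,185,365,265)); ims.append(a)
    ims.append(draw(t,T,5,(235,205,315,285)))
raw=cv2.resize(P["side"]["image"][185:265,290:365],None,fx=5,fy=5,interpolation=cv2.INTER_CUBIC)
cv2.imwrite("pics/ov1.png",np.hstack([ims[0],ims[1]])); cv2.imwrite("pics/ov2.png",np.hstack([raw,ims[2]]))
E
```

```text
[[ 0.4824  0.082   0.05  ]
 [ 0.5681 -0.0431  0.05  ]
 [ 0.477  -0.1079  0.05  ]
 [ 0.3884  0.0168  0.05  ]] [ 0.479 -0.013  0.05 ]
[[ 0.4313  0.0547  0.1   ]
 [ 0.5249 -0.0779  0.1   ]] [ 0.4781 -0.0116  0.1   ]
124.39356830547068 125.22608898216785
```

View pics/ov1.png

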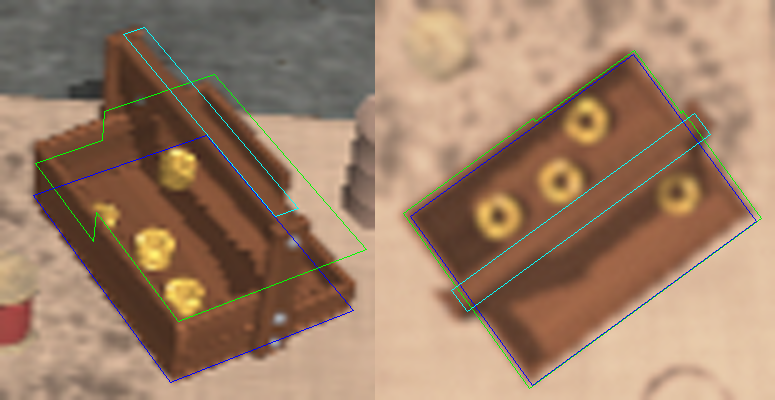

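View pics/ov2.png

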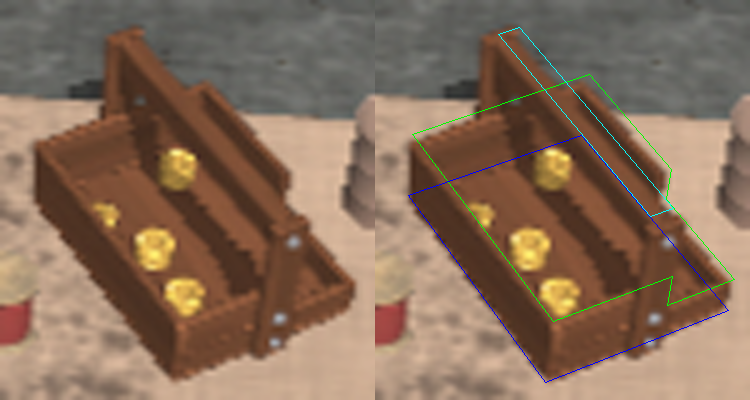

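The top and side pictures show the dip in the far side wall and the end wall nearest the side camera (in ov2, the corner near pixel (730,280)). So the picking corner is at about (0.388, 0.017) and the tote's yaw is about -55°. Next I check reachability and then grasp.

```bash
cat >> h.py <<'E'
YAW=-55.3; H=np.array([.478,-.0120,.095]); CORN=np.array([-.074,-.054,-.089])
def pose(tilt,half,handle):
    "tote tilted so that -x-y is lowest; handle centre given -> TCP position, rpy, tote rotation"
    ax=np.array([1,-1,0])/np.sqrt(2)  # rotation lowering (-x,-y)
    Rt=R.from_euler('z',YAW,degrees=True)*R.from_rotvec(-np.radians(tilt)*ax)
    Rg=Rt*R.from_matrix(np.diag([1,-1,-1.]) if half==0 else np.diag([-1,1,-1.]))
    return np.array(handle)+Rg.apply([0,0,.019]),Rg.as_euler('xyz',degrees=True),Rt
E
python3 - <<'E'
from workcell import env
from h import *
print(pose(37,0,H)[2].apply(CORN))
for half in(0,1):
    for tilt,hh in[(0,H),(0,[.478,-.012,.25]),(37,[.478,-.012,.275]),(37,[.55,-.012,.275])]:
        p,o,Rt=pose(tilt,half,hh); print(half,tilt,env.inverse_kinematics(p,o))
print(env.read_state()["clock"])
E
```

```text
[-0.1213  0.0364 -0.0166]
0 0 [ 18.0861  17.6886 -30.8978   0.     -41.4136  16.6139]
0 0 [ 18.0861   7.21   -18.5886   0.     -64.2014  16.6139]
0 37 [  10.0992   25.3194    6.8662  -12.6304 -106.3963   24.8394]
0 37 [   9.0827   32.3964   18.7209  -12.3763 -111.272    24.7545]
1 0 [  18.0861   17.6886  -30.8978   -0.      -41.4136 -163.3861]
1 0 [  18.0861    7.21    -18.5886    0.      -64.2014 -163.3861]
1 37 [  10.0992   25.3194    6.8662  -12.6304 -106.3963 -155.1606]
1 37 [   9.0827   32.3964   18.7209  -12.3763 -111.272  -155.2455]
1.2
```

```bash
sed -i 's/from_rotvec(-np/from_rotvec(np/' h.py
python3 - <<'E'
from workcell import env
from h import *
c=pose(37,0,H)[2].apply(CORN);print(c)
for tilt in(0,20,37):
  for x in(.478,.55):
    p,o,Rt=pose(tilt,0,[x,-.012,.275]); print(tilt,x,env.inverse_kinematics(p,o))
p,o,_=pose(0,0,H)
env.gripper_to(0.6,60); 
env.goto(p+[0,0,.1],o); print(env.read_state()["clock"])
print(env.move_straight(p,rate=.08,force_limit=6))
s=env.read_state(); print(s["clock"],s["position"],s["force"],s["opening"])
P=env.grab_frame("side"); Q=env.grab_frame("top")
cv2.imwrite("pics/g.png",np.hstack([cv2.resize(a["image"][y0:y0+90,x0:x0+90],None,fx=4.4,fy=4.4,interpolation=cv2.INTER_CUBIC) for a,x0,y0 in((P,285,165),(Q,230,200))]))
E
```

```text
[-0.0159  0.0173 -0.1255]
0 0.478 [ 18.0861   6.1281 -16.136    0.     -67.7359  16.6139]
0 0.55 [ 15.6366  13.4369  -7.0423   0.     -69.5207  19.0634]
20 0.478 [ 24.5297  -3.5855 -34.7267  16.5088 -43.4268  -0.3251]
20 0.55 [ 20.6229   4.2598 -26.2613  14.9014 -43.1153   4.6317]
37 0.478 [ 17.8822  -9.2857 -56.3917  61.4011 -18.8881 -38.2149]
37 0.55 [ 13.298   -1.3479 -49.9049  64.4456 -15.4882 -37.8442]
4.275
False
5.675 [ 0.4784 -0.0119  0.0765] [ 0.1653 -0.4891  0.3506] 0.5995719738290683
```

View pics/g.png

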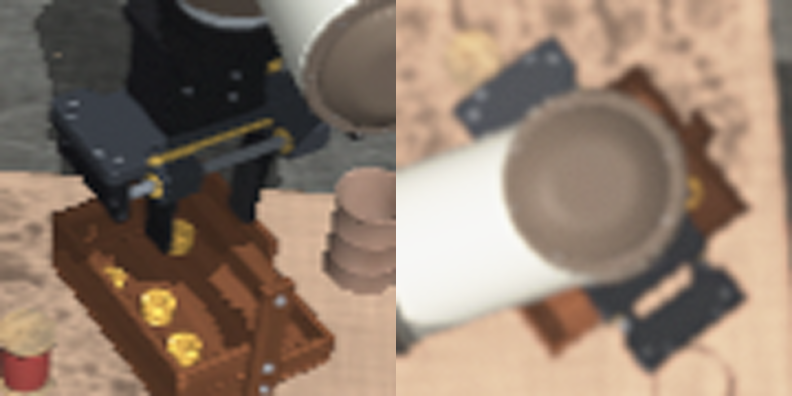

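```bash
sed -i 's/def pose(tilt,half,handle)/def pose(tilt,half,handle,dy=0)/; s/from_euler(.z.,YAW,degrees=True)\*/from_euler("z",YAW+dy,degrees=True)*/' h.py
python3 - <<'E'
from workcell import env
from h import *
for dy in range(-150,151,30):
    p,o,_=pose(0,0,[.5,-.02,.275],dy); p2,o2,_=pose(37,0,[.5,-.02,.275],dy)
    print(dy,env.inverse_kinematics(p,o),env.inverse_kinematics(p2,o2))
E
```

```text
-150 [  16.3327    8.4169  -13.4285    0.      -68.1546 -131.6327] [  17.2293   26.7603    3.8273    1.5324 -104.0366 -132.6546]
-120 [  16.3327    8.4169  -13.4285    0.      -68.1546 -101.6327] [  24.7522   22.6636   -7.5768   14.741   -93.9675 -113.5758]
-90 [ 16.3327   8.4169 -13.4285   0.     -68.1546 -71.6327] [ 30.6852  15.8547 -21.8209  27.4825 -79.8799 -97.6331]
-60 [ 16.3327   8.4169 -13.4285   0.     -68.1546 -41.6327] [ 32.9616   7.2548 -36.5851  41.0922 -63.0254 -83.0248]
-30 [ 16.3327   8.4169 -13.4285   0.     -68.1546 -11.6327] [ 27.579   -1.4587 -48.8757  56.1775 -42.151  -65.9198]
0 [ 16.3327   8.4169 -13.4285   0.     -68.1546  18.3673] [ 14.8796  -6.8025 -54.5391  62.3654 -16.7991 -36.9052]
30 [ 16.3327   8.4169 -13.4285   0.     -68.1546  48.3673] [ 14.1381  -5.4609 -33.6182  -7.8794 -25.1812  56.5857]
60 [ 16.3327   8.4169 -13.4285   0.     -68.1546  78.3673] [ -3.4486   2.4861 -15.4325 -36.5823 -53.9041 115.4355]
90 [ 16.3327   8.4169 -13.4285   0.     -68.1546 108.3673] [ -7.7278  11.3653  -4.3895 -38.2987 -75.9457 142.6366]
120 [ 16.3327   8.4169 -13.4285   0.     -68.1546 138.3673] [ -4.9784  19.1495   4.7434 -33.1885 -92.5606 163.24  ]
150 [ 16.3327   8.4169 -13.4285   0.     -68.1546 168.3673] [   1.2536   24.7887   10.3332  -24.2599 -103.6942 -176.3849]
```

```bash
python3 - <<'E'
from workcell import env
from h import *
env.gripper_to(0.0,60); s=env.read_state(); print(s["clock"],s["opening"],s["finger_force"],s["force"])
p,o,_=pose(0,0,H+[0,0,.10]); env.move_straight(p,rate=.07)
p,o,_=pose(0,0,[.5,-.02,.285],-70); env.move_straight(p,o,rate=.035)
env.dwell(.2); s=env.read_state(); print(s["clock"],s["opening"],s["finger_force"],s["force"],s["wrist_torque"])
P=env.grab_frame("side"); Q=env.grab_frame("top")
cv2.imwrite("pics/l.png",np.hstack([cv2.resize(a["image"][y0:y0+130,x0:x0+130],None,fx=3,fy=3,interpolation=cv2.INTER_CUBIC) for a,x0,y0 in((P,260,110),(Q,210,170))]))
E
```

```text
6.5167 0.15672401895024035 59.989412650465965 [ 1.3802  0.4977 -0.4608]
11.1 0.15592204113542607 59.98973920941353 [-0.166   0.2978 -4.2629] [ 0.0541  0.0806 -0.0571]
```

View pics/l.png

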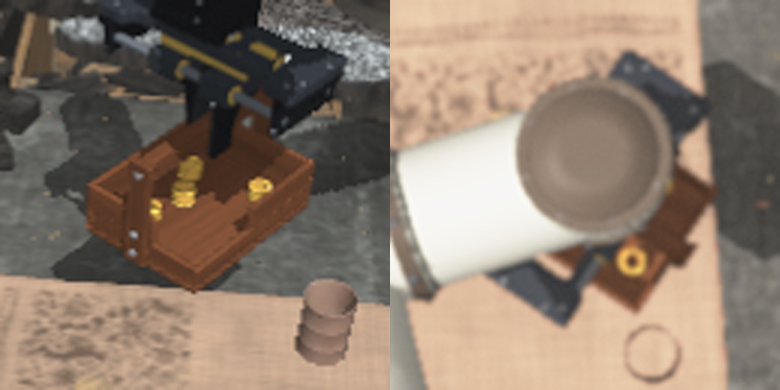

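```bash
python3 - <<'E'
from workcell import env
from h import *
def go(t,T):
    zc=pose(t,0,H,-70)[2].apply(CORN)[2]
    p,o,_=pose(t,0,[.5,-.02,.285 if t<30 else .152-zc],-70)
    d=np.linalg.norm(p-env.read_state()["position"]); env.move_straight(p,o,rate=max(d/T,.002)); print(t,env.read_state()["clock"],p)
go(18,1.5); go(38,2.5); env.dwell(.6)
s=env.read_state(); print(s["clock"],s["opening"],s["position"],s["tool_rot"],s["force"])
P=env.grab_frame("side"); Q=env.grab_frame("top")
print([(np.array(d["xyz"]),round(d["score"],2)) for d in env.search_frame(P,"ferrule0_centre")])
cv2.imwrite("pics/t.png",np.hstack([cv2.resize(a["image"][y0:y0+100,x0:x0+100],None,fx=3.9,fy=3.9,interpolation=cv2.INTER_CUBIC) for a,x0,y0 in((P,270,130),(Q,210,170))]))
E
```

```text
18 12.85 [ 0.501  -0.0258  0.2669]
38 15.3667 [ 0.502  -0.0315  0.2629]
15.9667 0.15538338874199692 [ 0.502  -0.0315  0.2629] [-151.0808  -25.804  -132.0641] [-0.3182 -0.7085 -4.628 ]
[]
```

View pics/t.png

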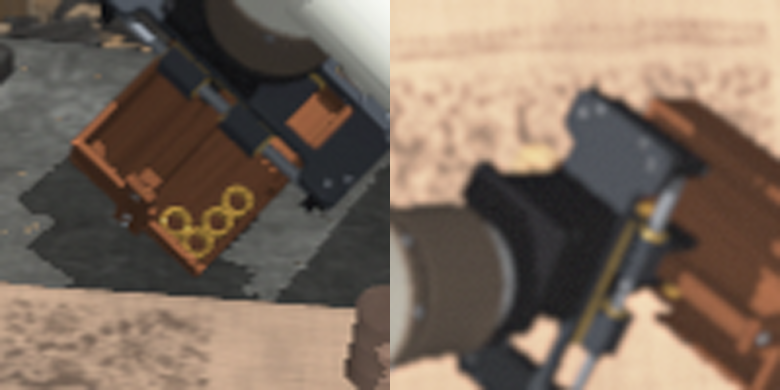

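```bash
python3 - <<'E'
from workcell import env
from h import *
P=env.grab_frame("side"); s=env.read_state()
Rg=R.from_euler('xyz',s["tool_rot"],degrees=True); hc=s["position"]-Rg.apply([0,0,.019])
Rt=Rg*R.from_matrix(np.diag([1,-1,-1.])); T=np.eye(4);T[:3,:3]=Rt.as_matrix();T[:3,3]=hc-Rt.apply([0,0,.095])
uv=np.array([(177,220),(198,243),(217,220),(238,200)])/3.9+[270,130]
n=Rt.apply([0,0,1]); c=hc+Rt.apply([0,0,-.082])   # upper faces at 20 mm
a,b=ray(P,uv,0.),np.array(P["position"]); d=a-b
X=b+d*(((c+.007*n-b)@n)/(d@n))[:,None]
print((X-hc)@Rt.as_matrix()-CORN); print("corner",hc+Rt.apply(CORN),s["clock"])
cv2.imwrite("pics/t2.png",draw(P,T,5,(270,130,370,230)))
E
```

```text
[[0.0084 0.0273 0.014 ]
 [0.0069 0.0064 0.014 ]
 [0.0273 0.008  0.014 ]
 [0.0473 0.0073 0.014 ]]
corner [ 0.5111 -0.0013  0.152 ] 16.1667
```

View pics/t2.png

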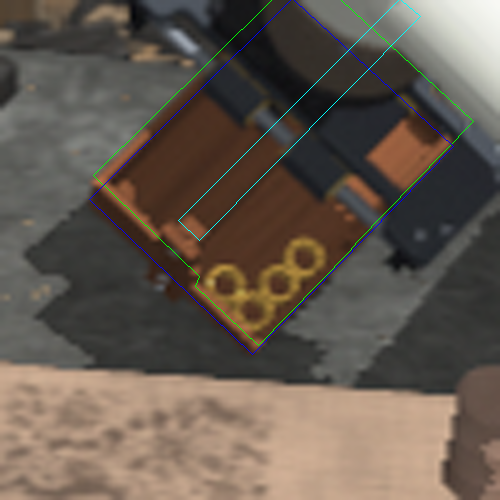

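The wire overlay matches the tote, so it has not slipped in the grip. All four ferrules (around pixels (226,280), (253,311), (280,282) and (305,257)) are packed against the picking corner. That corner is at z = 0.152 m and the tote is tilted 38°.

```bash
python3 -c "
from workcell import env
print(env.close_job())"
```

```text
the job is handed in; nothing more can be done
None
```

The arm is holding the tote still in the air, tilted 38° with the picking corner lowest and about 15 cm above the bench, and all four ferrules have slid into that corner; the job is handed in.

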